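# Count to the third station and push the strip stop home

### The job

Set the strip stop of this stamping die at the third station: with the fingers closed, run a fingertip along the tops of the notched rail's teeth, starting on the very last tooth at the strip-entry end (where the orange roller stand is) and counting the slots, as far as the tooth just before the third slot. Then push the loose bronze stop block across the die plate into that third slot until it is fully home against the backing strip. Only push it, never pick it up or tip it, do not run it into any other slot, and leave the spring, bushing and dowel pin where they are.

Things in the scene. Friction and masses are not known exactly. Their poses are not given: they have to be found in the camera images.
- die: lower half of a stamping die, fixed, maybe turned a little: dark steel shoe 270 x 500 x 30 mm under a flat bright steel die plate, top 50 mm above the bench. Origin at bench height under the shoe's centre; x away from the robot, y along the rail, z up. Plate in front of the rail is flat and free: x -125 to 20, y +-215 mm (dark openings catch nothing). Guide posts, top 122 mm, at x 108, y +-222 mm
- rail (a point): middle of the notched rail, on the die plate at the front face of the backing strip (die x 62 mm, y 0, z 50 mm); axes as the die's. Seven teeth at y = 0, +-62, +-124, +-186 mm; between them six slots, each 40 mm wide, open above and to the front (-x), centres at y = +-31, +-93, +-155 mm, 42 mm deep from the tooth noses (x = -42 mm) to the backing strip (x = 0, 14 mm high)
- tooth_a: dark steel tooth of the notched rail, the last tooth at the die's -y end; 22 mm wide along the rail, 42 mm deep (with its rounded nose, radius 11 mm, towards the robot), 24 mm high. Origin on its top face, 21 mm behind the nose tip; axes as the die's
- tooth_b: dark steel tooth of the notched rail, second tooth from the -y end; 22 mm wide along the rail, 42 mm deep (with its rounded nose, radius 11 mm, towards the robot), 24 mm high. Origin on its top face, 21 mm behind the nose tip; axes as the die's
- tooth_c: dark steel tooth of the notched rail, third tooth from the -y end; 22 mm wide along the rail, 42 mm deep (with its rounded nose, radius 11 mm, towards the robot), 24 mm high. Origin on its top face, 21 mm behind the nose tip; axes as the die's
- tooth_d: dark steel tooth of the notched rail, the middle tooth; 22 mm wide along the rail, 42 mm deep (with its rounded nose, radius 11 mm, towards the robot), 24 mm high. Origin on its top face, 21 mm behind the nose tip; axes as the die's
- tooth_e: dark steel tooth of the notched rail, third tooth from the +y end; 22 mm wide along the rail, 42 mm deep (with its rounded nose, radius 11 mm, towards the robot), 24 mm high. Origin on its top face, 21 mm behind the nose tip; axes as the die's
- tooth_f: dark steel tooth of the notched rail, second tooth from the +y end; 22 mm wide along the rail, 42 mm deep (with its rounded nose, radius 11 mm, towards the robot), 24 mm high. Origin on its top face, 21 mm behind the nose tip; axes as the die's
- tooth_g: dark steel tooth of the notched rail, the last tooth at the die's +y end; 22 mm wide along the rail, 42 mm deep (with its rounded nose, radius 11 mm, towards the robot), 24 mm high. Origin on its top face, 21 mm behind the nose tip; axes as the die's
- block_center (a point): centre of the loose stop block: bronze-coloured bar 55 x 34 x 22 mm, 0.2 to 0.45 kg, dark plugs on top, lying flat on the die plate before the rail. x axis along its 55 mm length, z up, ends alike; turned within 0.35 rad of square to the rail. It enters a slot lengthwise, with 3 mm play each side; home, its far end is on the backing strip and 13 mm still stand out before the noses
- entry_stand: strip-entry roller stand, orange with two aluminium rollers, 150 x 90 x 54 mm, fixed on the bench just off one end of the die: it marks the entry end of the rail, which may be the +y or the -y end. Origin at its foot
- bin: blue open parts bin with stamped washers, 150 x 90 x 45 mm, fixed on the bench off the other (exit) end of the die. Origin at its foot
- spring: red die spring, loose, diameter 24 mm, 44 mm high, standing on a front corner of the die plate; bystander. Origin at its foot
- bushing: aluminium-coloured guide bushing with a collar, loose, diameter 34 mm, 34 mm high, standing on the other front corner of the die plate; bystander. Origin at its foot
- dowel: steel dowel pin with a black band near its top, loose, diameter 20 mm, 46 mm high, standing upright on the shoe behind the rail; bystander. Origin at its foot
Not all that is in view belongs to the job. Of the things that look like the part that bears block_center, the largest one is meant. Of the things that look like the entry_stand, take the one that is farthest to the robot's left at the start.

How it is judged:
By the outcome, as a careful person would: the job done as asked, in the order asked, and still so for the second after the job is handed in, with the robot touching nothing.
It also fails if it takes over 72 s, if anything falls off the work surface, if the arm or the gripper's body presses on something with over 40 N, if the wrist force passes 120 N, or if a joint passes its speed limit or range.

### The arm

A 7-joint arm with a two-finger parallel gripper is mounted at the origin on the work surface. World frame = base frame: x ahead of the robot, y to its left, z up, the work surface at z = 0. Lengths are in m, angles in rad, forces in N, time in s.
With the tool pointing down it reaches from about 0.425 to 1.025 m from the base axis. Payload 9.4 kg.
Tool frame: the origin (TCP) lies at the centre of the arm's flange, where the gripper is bolted on; the fingertips stand 186 mm ahead of it and the grasp point (between the pads) lies 167 mm ahead of it; x points along the fingers, y is the direction in which the jaws open and shut, and the axes are right-handed (so a half turn about x gives the same grasp; the last joint's range is limited). The gripper opens to 93 mm and grips with 3 to 60 N. Pads are 15 mm wide; open, the fingers measure 128 mm over their backs; the gripper's body (75 mm by 188 mm) begins 65 mm behind the grasp point.
Start: joints at [-1.181, 0.599, -0.003, 1.599, 0.002, 0.943, -0.08], TCP at [0.326, 0.647, 0.405] pointing down, gripper open.
Joint ranges: [-2.57, 2.57], [-0.35, 1.97], [-1.29, 1.29], [0.11, 2.56], [-1.05, 4.19], [0.11, 1.86], [-2.63, 2.63]. Speed limits (rad/s): [2.22, 2.22, 3.01, 3.01, 3.14, 3.14, 3.14].

### API

Orientations are given as a unit quaternion [w, x, y, z].
In Python, from plant import ctrl, imaging, ticket gives the robot as it stands. The module is installed in compiled form; this text tells all that it offers.
- The arm moves only by the tool move_arm, never from a script. Its argument "rows" is a list of rows, each a list of 2 entries, a list of its own where there are three numbers: the shift along the tool's x, y, z in mm, then the turn, a rotation vector about the tool's x, y, z in degrees. In form: [[[x, y, z], [rx, ry, rz]], ...]. A call has exactly 10 rows; each row is the pose to reach, as a shift and turn from the pose commanded when the call began, along the tool's axes at that moment; what a row does not reach only later rows make up. A row lasts 1/10 s, in which the tool goes at most 50 mm and 8.59 degrees, less where a joint would pass 70% of its speed; a pose out of reach is approached as far as the arm can. A call with a gripper value outside its range is refused whole. "gripper" is the opening, from 0 (shut) to 1 (fully open), set as the call begins (left out, the last holds). The fingers move at their own pace and stop on an object; "force" is the grip in N (left out, the last holds). Time passes only in rows, so rows that repeat a pose let the fingers close, or fill a call up. It gives the time, the measured TCP pose, the force and the opening at its end, in the units of the state.
- ctrl.read_state(): the state, without advancing time (a new reading comes with each control period).
- imaging.get_image(name): name is "scene" or "top" or "wrist"; returns a dict with "image" (480x640x3 uint8, red, green, blue), "vertical_fov" (degrees; the focal length in pixels is half the picture's height over the tangent of half this angle, whatever the lens; pixels are square), "cx", "cy" (the principal point, pixels), "k1" (the pictures are not rectified: a ray, as slopes to the right and down, at radius r is drawn at 1 + k1 r^2 times it, then the intrinsics apply), "extrinsics" (4x4, takes a point from camera to world coordinates). Camera axes: x right, y up, looking along -z (the intrinsics and any distortion apply to the point x, -y, -z); pixel columns grow to the right and rows downward; lengths in m; the calibration is good to about 2 mm. A picture is of the moment at which its call begins. There is no depth.
- ticket.job_done(): hands the job in, once; it reports no verdict.
The state is a dict: "clock": time; "qpos": joint angles; "qvel": joint speeds; "tau": joint torques, N m; "position": TCP position; "tool_rot": TCP orientation; "wrist_force": force on the tool from outside, world axes, zero at the start; "ft_torque": the same for the moment, N m; "finger_gap": finger opening in m.
Only numpy, scipy, OpenCV 4.12 (cv2) and the standard library are available. Lean on these libraries where they do the work, as an engineer would, in place of code of your own. Each camera call takes 0.05 s, during which the arm holds its last target. There are 200 camera calls.

## Working session

There is one attempt and no reset: what is moved stays moved. The work goes in short steps, Python scripts to look and compute and a tool call to move; the robot and the scene stay as the last step left them, time stands still between calls to the robot, and variables do not carry over. Pictures are saved under pics/ and viewed, about 8 in all and at most 12, crops included, and the job is handed in when it is done.

Besides the shell and the picture viewer there is one more tool, called after "Emit:" as name(argument=value, ...), one argument or row to a line, values as JSON. move_arm: Moves the arm, as the interface text tells. Its arguments: {"type":"object","properties":{"rows":{"type":"array","items":{"type":"array"}},"gripper":{"type":"number"},"force":{"type":"number"}},"required":["rows"]}

```bash
mkdir -p pics; cat > h.py <<'E'
import numpy as np, cv2
from plant import ctrl, imaging, ticket
def shot(n,f):
    d=imaging.get_image(n); cv2.imwrite('pics/'+f+'.png',d['image'][:,:,::-1]); np.save('pics/'+f+'.npy',d,allow_pickle=True); return d
def load(f): return np.load('pics/'+f+'.npy',allow_pickle=True).item()
def K(d):
    f=240/np.tan(np.radians(d['vertical_fov'])/2); return np.array([[f,0,d['cx']],[0,f,d['cy']],[0,0,1.]]),np.array([d['k1'],0,0,0.])
def pt(d,uv,z):
    k,c=K(d); p=cv2.undistortPoints(np.array(uv,float).reshape(-1,1,2),k,c).reshape(-1,2)
    E=np.array(d['extrinsics']); r=np.c_[p[:,0],-p[:,1],-np.ones(len(p))]@E[:3,:3].T; o=E[:3,3]
    return o+r*((z-o[2])/r[:,2])[:,None]
def pix(d,X):
    k,c=K(d);E=np.array(d['extrinsics']);q=(np.array(X,float).reshape(-1,3)-E[:3,3])@E[:3,:3]
    return cv2.projectPoints((q*[1,-1,-1]).reshape(-1,1,3),np.zeros(3),np.zeros(3),k,c)[0].reshape(-1,2)
E
python3 - <<'E'
from h import *
s=ctrl.read_state();print(s)
a=shot('top','top0');b=shot('scene','sc0')
for d in(a,b):print(d['vertical_fov'],d['cx'],d['cy'],d['k1'],d['extrinsics'])
E
```

```text
{'clock': 0.0, 'qpos': array([-1.18069781,  0.60010369, -0.00249834,  1.60010338,  0.00178737,
        0.94291655, -0.07980406]), 'qvel': array([ 4.58656225e-04, -4.49702370e-05,  4.73155359e-04,  1.46970701e-03,
        1.02592205e-03,  3.67961929e-04,  6.85410331e-04]), 'tau': array([-3.44526343e-04, -7.65096831e+01,  1.49735592e+00, -2.52369726e+01,
       -5.24017552e-02,  1.67495012e-02,  1.54179788e-04]), 'position': array([0.32619539, 0.64725365, 0.40388535]), 'tool_rot': array([ 0.68786395,  0.16300443,  0.68800558, -0.16407639]), 'wrist_force': array([-0.34939762, -0.85631478, -0.62875128]), 'ft_torque': array([-0.03107254, -0.04456867, -0.01377926]), 'finger_gap': 0.09317272030642942}
47.310374805077565 315.8185924517155 240.29952995816728 0.005271428800874811 [[ 2.16921146e-04  9.92514312e-01 -1.22128184e-01  3.87435595e-01]
 [-9.99999082e-01  5.19574033e-05 -1.35392565e-03  1.10914601e-02]
 [-1.33744512e-03  1.22128365e-01  9.92513412e-01  9.98491538e-01]
 [ 0.00000000e+00  0.00000000e+00  0.00000000e+00  1.00000000e+00]]
47.398544730229084 324.080171780093 235.5007096447951 -0.132310855780463 [[-0.19125044 -0.80518868  0.56133275  1.17072827]
 [ 0.98150867 -0.16154462  0.10268432  0.12948459]
 [ 0.00800003  0.57059138  0.82119515  1.03598212]
 [ 0.          0.          0.          1.        ]]
```

View pics/top0.png

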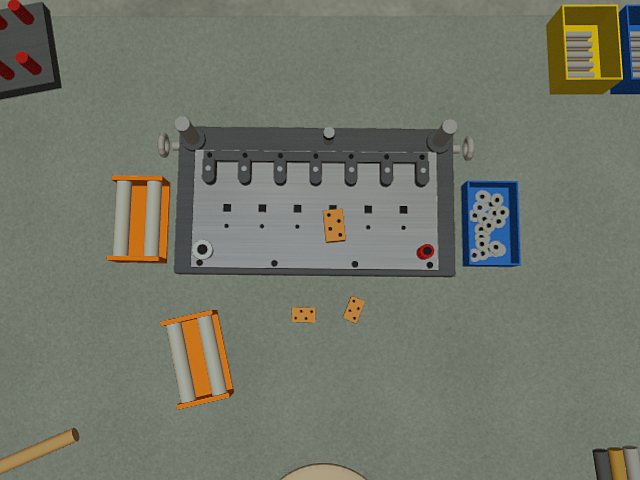

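View pics/sc0.png

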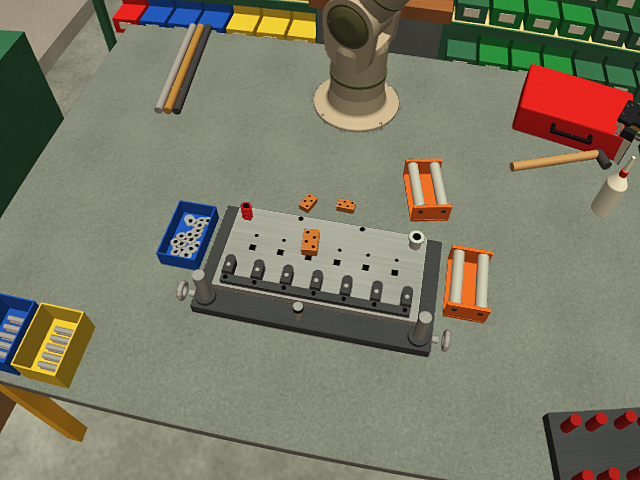

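```bash
python3 - <<'E'
from h import *
d=load('top0');im=d['image'][:,:,::-1]
c=cv2.resize(im[110:330,160:470],None,fx=2.55,fy=2.55,interpolation=cv2.INTER_CUBIC);cv2.imwrite('pics/crop1.png',c)
hsv=cv2.cvtColor(np.ascontiguousarray(im),cv2.COLOR_BGR2HSV)
m=cv2.inRange(hsv,(8,120,120),(22,255,255))
for q in cv2.findContours(m,0,2)[0]:
    if cv2.contourArea(q)>80: print(cv2.minAreaRect(q),cv2.contourArea(q))
m=cv2.inRange(hsv,(8,120,60),(22,255,255));m[:,:300]=0;m[280:]=0;m[:150]=0
m=cv2.morphologyEx(m,cv2.MORPH_CLOSE,np.ones((7,7)))
q=max(cv2.findContours(m,0,2)[0],key=cv2.contourArea);r=cv2.boxPoints(cv2.minAreaRect(q));w=pt(d,r,.072)
print('blk',w,w.mean(0),np.linalg.norm(np.diff(w,axis=0),axis=1))
E
```

```text
((618.1499633789062, 464.54998779296875), (30.829858779907227, 12.869343757629395), 81.8698959350586) 335.5
((35.499996185302734, 451.0), (13.26194953918457, 82.59175109863281), 66.80140686035156) 897.5
((202.77542114257812, 400.67047119140625), (4.8670854568481445, 54.11054229736328), 76.75948333740234) 210.5
((197.29083251953125, 354.5321350097656), (81.9974365234375, 57.84617233276367), 76.86598205566406) 1849.5
((303.20574951171875, 314.4137268066406), (23.348169326782227, 14.634180068969727), 3.814074993133545) 309.5
((353.46551513671875, 309.0862121582031), (14.669931411743164, 23.583309173583984), 21.801406860351562) 314.0
((333.92083740234375, 224.70791625976562), (31.44317626953125, 19.602231979370117), 84.2894058227539) 570.0
((138.2855682373047, 222.71751403808594), (59.484039306640625, 76.0578384399414), 2.6025619506835938) 1719.0
((136.5, 178.0), (4.0, 51.0), 90.0) 162.5
blk [[ 0.55442731  0.00079441  0.072     ]
 [ 0.55782176 -0.03268265  0.072     ]
 [ 0.50251758 -0.03782027  0.072     ]
 [ 0.4991683  -0.00458139  0.072     ]] [ 0.52848374 -0.01857248  0.072     ] [0.0336487 0.0555423 0.0334072]
```

View pics/crop1.png

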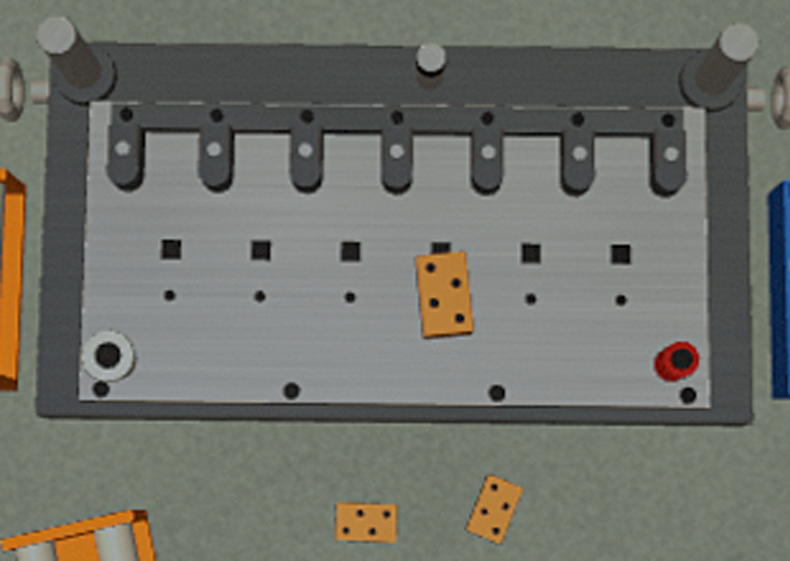

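```bash
python3 - <<'E'
from h import *
d=load('top0')
f=lambda a,z:pt(d,np.array(a)/2.55+[160-.3,110-.3],z)
t=f([(122,148),(214,149),(305,149),(396,151),(488,152),(579,153),(671,154)],.074)
print('dots',t.round(4),'sp',np.linalg.norm(t[-1]-t[0])/6)
n=f([(396,185),(305,183),(488,188)],.074);print('nose',n)
s=f([(171,249),(261,250),(350,251),(531,252),(621,253)],.05);print('sq',s)
v=t[0]-t[-1];print('yaw',np.arctan2(-v[0],v[1]))
v=s[0]-s[-1];print('yaw sq',np.arctan2(-v[0],v[1]))
print('bush',f([(108,356)],.084),'spring',f([(682,358)],.094),'dowel',f([(431,58)],.076))
E
```

```text
dots [[ 0.6275  0.1995  0.074 ]
 [ 0.6268  0.1371  0.074 ]
 [ 0.6268  0.0755  0.074 ]
 [ 0.6254  0.0138  0.074 ]
 [ 0.6247 -0.0485  0.074 ]
 [ 0.624  -0.1101  0.074 ]
 [ 0.6233 -0.1724  0.074 ]] sp 0.06198232993730912
nose [[ 0.60193535  0.01379454  0.074     ]
 [ 0.60331796  0.07527701  0.074     ]
 [ 0.59985971 -0.04832541  0.074     ]]
sq [[ 0.56248326  0.16890398  0.05      ]
 [ 0.56178717  0.10687279  0.05      ]
 [ 0.56108871  0.04553994  0.05      ]
 [ 0.56038384 -0.07914006  0.05      ]
 [ 0.55967852 -0.14109035  0.05      ]]
yaw -0.011313946044924496
yaw sq -0.009047445462901777
bush [[0.48471994 0.20327641 0.084     ]] spring [[ 0.48237567 -0.17235902  0.094     ]] dowel [[ 0.68982161 -0.0100321   0.076     ]]
```

```bash
cat >> h.py <<'E'
from scipy.spatial.transform import Rotation as R
def go(tip,jaw):
    """print shift/turn from present pose to tip xyz, with jaw azimuth (deg, mod 180), tool straight down"""
    s=ctrl.read_state(); q=s['tool_rot']; r=R.from_quat([q[1],q[2],q[3],q[0]]); M=r.as_matrix()
    cur=np.degrees(np.arctan2(M[1,1],M[0,1]))
    best=None
    for a in(jaw,jaw+180):
        y=np.array([np.cos(np.radians(a)),np.sin(np.radians(a)),0]);x=np.array([0,0,-1.]);T=np.c_[x,y,np.cross(x,y)]
        v=(r.inv()*R.from_matrix(T)).as_rotvec(degrees=True)
        print('jaw opt',a,'turn',v.round(2))
        if best is None or np.linalg.norm(v)<np.linalg.norm(best): best=v
    p=np.array(tip)+[0,0,.186]
    print('t',s['clock'],'tip',(s['position']+M@[.186,0,0]).round(4),'jaw now',cur.round(2),'q',s['qpos'].round(2),'F',s['wrist_force'].round(2),'gap',s['finger_gap'].round(4))
    print('shift mm',(M.T@(p-s['position'])*1000).round(1),'turn',best.round(2))
E
python3 -c "
from h import *
go([.626,.1997,.12],-0.6)"
```

```text
jaw opt -0.6 turn [6.386e+01 5.000e-02 7.000e-02]
jaw opt 179.4 turn [-1.1614e+02 -8.0000e-02  5.0000e-02]Traceback (most recent call last):
  File "<string>", line 3, in <module>
    go([.626,.1997,.12],-0.6)
    ~~^^^^^^^^^^^^^^^^^^^^^^^
  File "h.py", line 27, in go
    print('t',s['clock'],'tip',(s['position']+M@[.186,0,0]).round(4),'jaw now',cur.round(2),'q',s['qpos'].round(2),'F',s['wrist_force'].round(2),'gap',s['finger_gap'].round(4))
                                                                                                                                                       ^^^^^^^^^^^^^^^^^^^^^
AttributeError: 'float' object has no attribute 'round'
```

```bash
sed -i "s/s\['finger_gap'\].round(4)/round(s['finger_gap'],4)/" h.py
python3 -c "
from h import *
go([.626,.1997,.14],-0.6)"
```

```text
jaw opt -0.6 turn [6.386e+01 5.000e-02 7.000e-02]
jaw opt 179.4 turn [-1.1614e+02 -8.0000e-02  5.0000e-02]
t 0.1 tip [0.3261 0.6471 0.218 ] jaw now 63.26 q [-1.18  0.6  -0.    1.6   0.    0.94 -0.08] F [ 0.58  0.14 -0.06] gap 0.0933
shift mm [  78.4 -264.7  469.2] turn [6.386e+01 5.000e-02 7.000e-02]
```

Emit:
move_arm(
  rows=[
    [[0,-10,18],[3,0,0]],
    [[0,-30,53],[8,0,0]],
    [[0,-52,92],[14,0,0]],
    [[0,-76,135],[20,0,0]],
    [[0,-100,177],[26,0,0]],
    [[0,-124,220],[32,0,0]],
    [[10,-148,262],[38,0,0]],
    [[15,-170,301],[44,0,0]],
    [[20,-185,328],[48,0,0]],
    [[20,-190,337],[50,0,0]],
  ],
  gripper=0,
  force=20,
)

```text
clock: 1.1
position: [0.5437, 0.3209, 0.3844]
tool_rot: [0.553, 0.441, 0.551, -0.442]
wrist_force: [-0.8, 0.4, 0.2]
finger_gap: 0.0175
```

```bash
python3 -c "
from h import *
go([.626,.1997,.12],-0.6)"
```

```text
jaw opt -0.6 turn [13.25  0.14  0.  ]
jaw opt 179.4 turn [-166.75   -0.      0.21]
t 1.1 tip [0.5438 0.3204 0.1984] jaw now 12.65 q [-0.78  0.52  0.24  1.85 -0.16  0.79 -0.24] F [-0.75  0.41  0.19] gap 0.0175
shift mm [ 78.7  53.8 136. ] turn [13.25  0.14  0.  ]
```

Emit:
move_arm(
  rows=[
    [[5,4,10],[2,0,0]],
    [[10,12,30],[5,0,0]],
    [[20,22,55],[8,0,0]],
    [[30,32,80],[10,0,0]],
    [[42,42,105],[12,0,0]],
    [[55,49,124],[13.2,0,0]],
    [[65,53,134],[13.2,0,0]],
    [[68,54,136],[13.2,0,0]],
    [[68,54,136],[13.2,0,0]],
    [[68,54,136],[13.2,0,0]],
  ],
)

```text
clock: 2.1
position: [0.6251, 0.2074, 0.317]
tool_rot: [0.5, 0.5, 0.501, -0.499]
wrist_force: [0.3, 0.7, -0.4]
finger_gap: 0.0006
```

```bash
python3 -c "
from h import *
go([.626,.1997,.08],-0.6)
shot('wrist','w1')"
```

```text
jaw opt -0.6 turn [ 0.75 -0.05  0.  ]
jaw opt 179.4 turn [-1.7925e+02 -0.0000e+00 -7.0000e-02]
t 2.1 tip [0.625  0.2076 0.131 ] jaw now 0.15 q [-0.57  0.63  0.26  1.85 -0.24  0.69 -0.18] F [ 0.26  0.69 -0.39] gap 0.0006
shift mm [51.   0.9  7.8] turn [ 0.75 -0.05  0.  ]
```

View pics/w1.png

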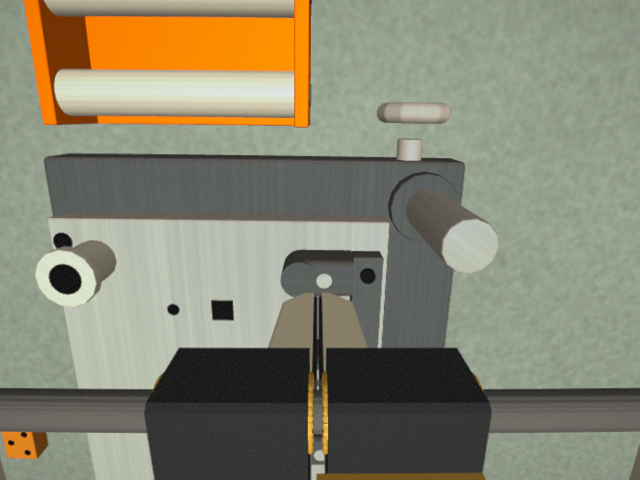

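```bash
python3 -c "
from h import *
d=load('w1');print(pt(d,[(324,281),(282,274),(320,252),(382,251)],.074));print(pt(d,[(368,276)],.064))
go([.625,.1997,.080],-0.6)"
```

```text
[[0.62844225 0.2000828  0.074     ]
 [0.60456528 0.20431065 0.074     ]
 [0.62610209 0.21747493 0.074     ]
 [0.66072589 0.2181139  0.074     ]]
[[0.65474812 0.1992911  0.064     ]]
jaw opt -0.6 turn [ 0.76 -0.05 -0.02]
jaw opt 179.4 turn [-1.7924e+02  3.0000e-02 -8.0000e-02]
t 2.15 tip [0.6251 0.2076 0.1312] jaw now 0.16 q [-0.57  0.63  0.26  1.85 -0.24  0.69 -0.18] F [0.19 0.15 0.54] gap 0.0003
shift mm [51.2 -0.1  7.8] turn [ 0.76 -0.05 -0.02]
```

Emit:
move_arm(
  rows=[
    [[3,0,2],[0.7,0,0]],
    [[9,0,5],[0.7,0,0]],
    [[17,0,8],[0.7,0,0]],
    [[26,0,8],[0.7,0,0]],
    [[35,0,8],[0.7,0,0]],
    [[42,0,8],[0.7,0,0]],
    [[47,0,8],[0.7,0,0]],
    [[50,0,8],[0.7,0,0]],
    [[51,0,8],[0.7,0,0]],
    [[51,0,8],[0.7,0,0]],
  ],
)

```text
clock: 3.15
position: [0.6255, 0.1981, 0.2658]
tool_rot: [0.497, 0.503, 0.497, -0.503]
wrist_force: [-1.0, -0.2, -0.5]
finger_gap: 0.0006
```

```bash
python3 -c "
from h import *
go([.626,.1997,.074],-0.6)"
```

```text
jaw opt -0.6 turn [-0.04  0.   -0.01]
jaw opt 179.4 turn [ 1.7996e+02 -1.0000e-02 -0.0000e+00]
t 3.15 tip [0.6256 0.1981 0.0798] jaw now -0.64 q [-0.54  0.69  0.23  1.88 -0.26  0.6  -0.15] F [-1.03 -0.16 -0.47] gap 0.0006
shift mm [ 5.8  0.4 -1.6] turn [-0.04  0.   -0.01]
```

Emit:
move_arm(
  rows=[
    [[1,0,-1],[0,0,0]],
    [[2,0,-1.5],[0,0,0]],
    [[3,0,-1.5],[0,0,0]],
    [[4,0,-1.5],[0,0,0]],
    [[5,0,-1.5],[0,0,0]],
    [[5.5,0,-1.5],[0,0,0]],
    [[6,0,-1.5],[0,0,0]],
    [[6,0,-1.5],[0,0,0]],
    [[6,0,-1.5],[0,0,0]],
    [[6,0,-1.5],[0,0,0]],
  ],
)

```text
clock: 4.15
position: [0.6255, 0.1995, 0.2605]
tool_rot: [0.497, 0.503, 0.497, -0.503]
wrist_force: [-2.2, -0.2, 8.3]
finger_gap: 0.0005
```

Emit:
move_arm(
  rows=[
    [[0,0,4],[0,0,0]],
    [[0,0,9],[0,0,0]],
    [[-0.7,0,14],[0,0,0]],
    [[-1.7,0,22],[0,0,0]],
    [[-1.7,0,32],[0,0,0]],
    [[-1.7,0,42],[0,0,0]],
    [[-1.7,0,51],[0,0,0]],
    [[-0.7,0,57],[0,0,0]],
    [[0,0,62],[0,0,0]],
    [[0.2,0,62],[0,0,0]],
  ],
)

```text
clock: 5.15
position: [0.6251, 0.1382, 0.2605]
tool_rot: [0.497, 0.504, 0.497, -0.502]
wrist_force: [-1.8, 2.6, 10.8]
finger_gap: 0.0005
```

```bash
python3 -c "
from h import *
go([.6253,.1375,.0745],-0.6)"
```

```text
jaw opt -0.6 turn [-0.03 -0.12 -0.07]
jaw opt 179.4 turn [ 1.7997e+02 -1.2000e-01  2.0000e-01]
t 5.15 tip [0.6254 0.1386 0.0745] jaw now -0.63 q [-0.44  0.69  0.21  1.92 -0.26  0.56 -0.07] F [-1.84  2.58 10.78] gap 0.0005
shift mm [-0.   0.2  0.7] turn [-0.03 -0.12 -0.07]
```

Emit:
move_arm(
  rows=[
    [[-0.2,0,4],[0,0,0]],
    [[-0.2,0,9],[0,0,0]],
    [[-0.9,0,14],[0,0,0]],
    [[-1.9,0,22],[0,0,0]],
    [[-1.9,0,32],[0,0,0]],
    [[-1.9,0,42],[0,0,0]],
    [[-1.9,0,51],[0,0,0]],
    [[-0.9,0,57],[0,0,0]],
    [[-0.2,0,61],[0,0,0]],
    [[0,0,61],[0,0,0]],
  ],
)

```text
clock: 6.15
position: [0.6243, 0.0775, 0.2605]
tool_rot: [0.497, 0.503, 0.498, -0.502]
wrist_force: [-3.4, 4.8, 12.5]
finger_gap: 0.0005
```

Emit:
move_arm(
  rows=[
    [[0,0,2],[0,0,0]],
    [[-3,0,2],[0,0,0]],
    [[-10,0,2],[0,0,0]],
    [[-25,0,2],[0,0,0]],
    [[-40,0,5],[0,0,0]],
    [[-48,-12,20],[0,0,0]],
    [[-50,-32,46],[0,0,0]],
    [[-50,-55,76],[0,0,0]],
    [[-50,-75,105],[0,0,0]],
    [[-50,-90,126],[0,0,0]],
  ],
)

```text
clock: 7.15
position: [0.53, -0.0513, 0.3104]
tool_rot: [-0.497, -0.503, -0.496, 0.504]
wrist_force: [0.8, 0.3, -0.3]
finger_gap: 0.0005
```

Emit:
move_arm(
  rows=[
    [[0,-6,12],[0,0,0]],
    [[0,-6,12],[0,0,0]],
    [[0,-6,12],[0,0,0]],
    [[0,-6,12],[0,0,0]],
    [[0,-6,12],[0,0,0]],
    [[0,-6,12],[0,0,0]],
    [[0,-6,12],[0,0,0]],
    [[0,-6,12],[0,0,0]],
    [[0,-6,12],[0,0,0]],
    [[0,-6,12],[0,0,0]],
  ],
  gripper=0.22,
)

```text
clock: 8.15
position: [0.5266, -0.0603, 0.3095]
tool_rot: [0.497, 0.503, 0.497, -0.503]
wrist_force: [-0.2, -1.0, 0.0]
finger_gap: 0.0206
```

```bash
python3 -c "
from h import *
go([.5285,-.060,.057],-0.6)
shot('wrist','w2')
d=shot('top','t2')"
```

```text
jaw opt -0.6 turn [-0.04  0.   -0.  ]
jaw opt 179.4 turn [ 1.7996e+02 -1.0000e-02 -0.0000e+00]
t 8.15 tip [ 0.5266 -0.0603  0.1235] jaw now -0.64 q [-0.13  0.51  0.2   2.14 -0.2   0.51  0.2 ] F [-0.23 -1.    0.05] gap 0.0206
shift mm [66.5  1.9 -0.3] turn [-0.04  0.   -0.  ]
```

View pics/w2.png

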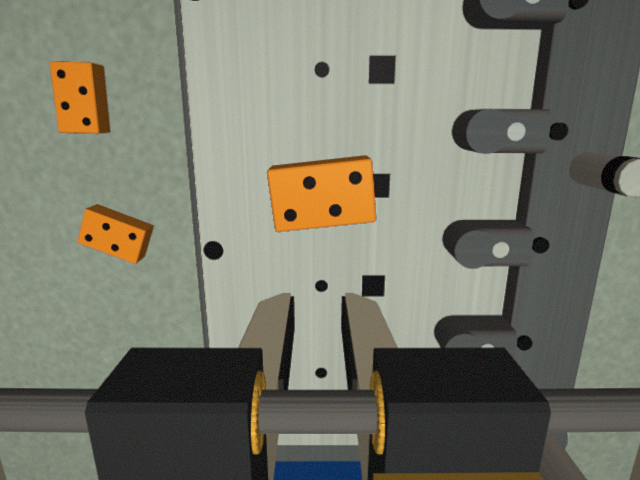

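```bash
cat >> h.py <<'E'
def block(d,z=.072):
    hsv=cv2.cvtColor(np.ascontiguousarray(d['image'][:,:,::-1]),cv2.COLOR_BGR2HSV)
    m=cv2.inRange(hsv,(8,120,150),(22,255,255));m=cv2.morphologyEx(m,cv2.MORPH_CLOSE,np.ones((13,13)))
    out=[]
    for q in cv2.findContours(m,0,2)[0]:
        if cv2.contourArea(q)<300: continue
        w=pt(d,q.reshape(-1,2),z)[:,:2]
        r=cv2.minAreaRect((w*1000).astype(np.float32)); b=cv2.boxPoints(r)
        e=[b[1]-b[0],b[2]-b[1]];e=max(e,key=np.linalg.norm);e=e*np.sign(e[0])
        print('rect',np.round(r[0],1),np.round(r[1],1),'yaw',np.degrees(np.arctan2(e[1],e[0])).round(2))
E
python3 -c "
from h import *
d=load('w2');block(d);print(pt(d,[(516,131),(501,250)],.074))"
```

```text
rect [414.5 -38.4] [20.6 33.3] yaw -22.72
rect [529.1 -17.8] [54.2 33.4] yaw 5.5
rect [407.2  32.9] [33.5 20.5] yaw 87.57
[[ 0.6261482   0.01418511  0.074     ]
 [ 0.62567941 -0.04809741  0.074     ]]
```

Emit:
move_arm(
  rows=[
    [[4,2,0],[0,0,0]],
    [[12,2,0],[0,0,0]],
    [[22,2,0],[0,0,0]],
    [[32,2,0],[0,0,0]],
    [[42,2,0],[0,0,0]],
    [[51,2,0],[0,0,0]],
    [[58,2,0],[0,0,0]],
    [[63,2,0],[0,0,0]],
    [[65,2,0],[0,0,0]],
    [[66,2,0],[0,0,0]],
  ],
)

```text
clock: 9.25
position: [0.5286, -0.0604, 0.2434]
tool_rot: [-0.497, -0.503, -0.497, 0.503]
wrist_force: [-0.4, -0.7, 0.5]
finger_gap: 0.0207
```

```bash
python3 -c "
from h import *
go([.5285,.0195,.057],-0.6)"
```

```text
jaw opt -0.6 turn [-0.05  0.    0.  ]
jaw opt 179.4 turn [179.95   0.    -0.  ]
t 9.25 tip [ 0.5286 -0.0604  0.0574] jaw now -0.65 q [-0.09  0.62  0.14  2.17 -0.24  0.36  0.24] F [-0.4  -0.66  0.47] gap 0.0207
shift mm [  0.4  -1.  -79.9] turn [-0.05  0.    0.  ]
```

Emit:
move_arm(
  rows=[
    [[0,0,-3],[0,0,0]],
    [[0,0,-8],[0,0,0]],
    [[0,0,-12],[0,0,0]],
    [[0,0,-16],[0,0,0]],
    [[0,0,-20],[0,0,0]],
    [[0,0,-24],[0,0,0]],
    [[0,0,-28],[0,0,0]],
    [[0,0,-32],[0,0,0]],
    [[0,0,-36],[0,0,0]],
    [[0,0,-40],[0,0,0]],
  ],
)

```text
clock: 10.25
position: [0.5291, -0.0201, 0.2436]
tool_rot: [0.497, 0.503, 0.497, -0.503]
wrist_force: [0.4, -4.1, 2.4]
finger_gap: 0.0204
```

Emit:
move_arm(
  rows=[
    [[0,0,-5],[0,0,0]],
    [[0,0,-10],[0,0,0]],
    [[0,0,-15],[0,0,0]],
    [[0,0,-20],[0,0,0]],
    [[0,0,-25],[0,0,0]],
    [[0,0,-29],[0,0,0]],
    [[0,0,-32],[0,0,0]],
    [[0,0,-34],[0,0,0]],
    [[0,0,-35],[0,0,0]],
    [[0,0,-35],[0,0,0]],
  ],
)

```text
clock: 11.25
position: [0.5294, 0.0149, 0.2435]
tool_rot: [0.497, 0.503, 0.497, -0.503]
wrist_force: [0.7, -1.6, 0.8]
finger_gap: 0.0205
```

```bash
python3 -c "
from h import *
d=shot('wrist','w3');block(d)
go([.5285,.021,.057],-0.6);block(shot('top','t3'))"
```

```text
rect [423.2  -9.5] [13.4 25.5] yaw -22.31
rect [531.4  42.3] [33.3 54. ] yaw -0.7
rect [416.6  52.5] [30.6 21.2] yaw 87.37
jaw opt -0.6 turn [-0.03 -0.02  0.01]
jaw opt 179.4 turn [1.7997e+02 1.0000e-02 2.0000e-02]
t 11.3 tip [0.5294 0.015  0.0575] jaw now -0.63 q [-0.25  0.62  0.16  2.18 -0.27  0.36  0.13] F [ 0.46 -1.37  0.5 ] gap 0.02
shift mm [ 0.5 -1.  -6.1] turn [-0.03 -0.02  0.01]
rect [588.8 323. ] [49.2 86.4] yaw -89.98
```

View pics/w3.png

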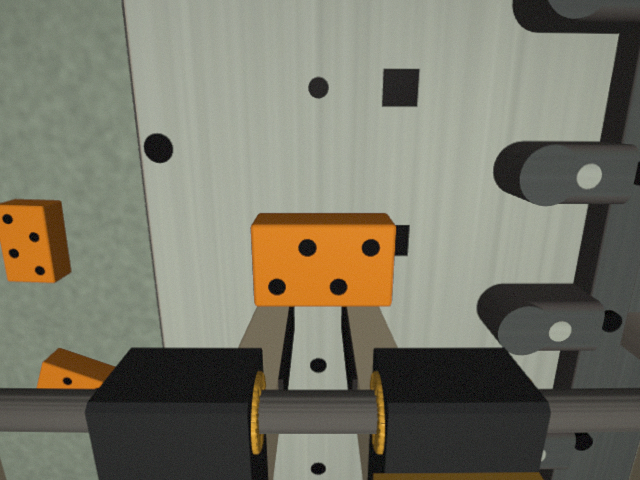

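```bash
python3 -c "
from h import *
d=load('w3');print(pt(d,[(589,176),(560,331),(497,184),(478,308)],.074));print(pt(d,[(252,224),(393,223),(393,305),(255,305)],.072));print(pt(d,[(318,88),(401,87),(318,366)],.05))"
```

```text
[[0.62677897 0.07603533 0.074     ]
 [0.62603768 0.01428372 0.074     ]
 [0.59392668 0.07346139 0.074     ]
 [0.59194419 0.02489956 0.074     ]]
[[0.50522921 0.05926797 0.072     ]
 [0.55759765 0.05901978 0.072     ]
 [0.55895468 0.02570025 0.072     ]
 [0.50450584 0.02635792 0.072     ]]
[[ 0.53034554  0.10789827  0.05      ]
 [ 0.56261252  0.10791855  0.05      ]
 [ 0.52888859 -0.01595733  0.05      ]]
```

Emit:
move_arm(
  rows=[
    [[0,0,-1],[0,0,0]],
    [[0,0,-2],[0,0,0]],
    [[0,0,-3],[0,0,0]],
    [[0,0,-3.7],[0,0,0]],
    [[0,0,-3.7],[0,0,0]],
    [[0,0,-3.7],[0,0,0]],
    [[0,0,0],[0,0,0]],
    [[0,0,8],[0,0,0]],
    [[0,0,18],[0,0,0]],
    [[0,0,20],[0,0,0]],
  ],
)

```text
clock: 12.35
position: [0.5291, -0.0072, 0.2436]
tool_rot: [-0.497, -0.503, -0.496, 0.503]
wrist_force: [-0.4, -0.2, 0.0]
finger_gap: 0.0205
```

Emit:
move_arm(
  rows=[
    [[-5,0,0],[0,0,0]],
    [[-15,0,0],[0,0,0]],
    [[-27,0,0],[0,0,0]],
    [[-40,0,0],[0,0,0]],
    [[-52,0,0],[0,0,0]],
    [[-62,-5,0],[-5,0,0]],
    [[-66,-12,-5],[-12,0,0]],
    [[-66,-22,-15],[-20,0,0]],
    [[-66,-32,-25],[-28,0,0]],
    [[-66,-40,-32],[-36,0,0]],
  ],
  gripper=0,
)

```text
clock: 13.35
position: [0.489, 0.0279, 0.3106]
tool_rot: [0.63, 0.323, 0.629, -0.322]
wrist_force: [-0.1, -0.8, 0.0]
finger_gap: 0.0003
```

```bash
python3 -c "
from h import *
go([.478,.0468,.110],89.35)
block(shot('wrist','w4'))"
```

```text
jaw opt 89.35 turn [-5.362e+01  6.000e-02 -3.000e-02]
jaw opt 269.35 turn [ 1.2638e+02 -3.0000e-02 -7.0000e-02]
t 13.35 tip [0.4892 0.0279 0.1246] jaw now 35.73 q [-0.2   0.47  0.04  2.22 -0.04  0.45  0.49] F [-0.11 -0.81  0.02] gap 0.0003
shift mm [ 14.6   2.1 -21.8] turn [-5.362e+01  6.000e-02 -3.000e-02]
rect [547.9 -53.4] [12.2 50.1] yaw -54.74
rect [529.9  46.9] [54.  33.4] yaw 0.17
rect [396.9 -24. ] [20.7 33.5] yaw -21.99
rect [388.9  47.3] [33.6 20.5] yaw 87.81
```

Emit:
move_arm(
  rows=[
    [[0,1,-6],[-7,0,0]],
    [[0,2,-14],[-14,0,0]],
    [[0,2,-20],[-21,0,0]],
    [[0,2,-22],[-28,0,0]],
    [[0,2,-22],[-35,0,0]],
    [[0,2,-22],[-42,0,0]],
    [[0,2,-22],[-49,0,0]],
    [[0,2,-22],[-53.6,0,0]],
    [[0,2,-22],[-53.6,0,0]],
    [[0,2,-22],[-53.6,0,0]],
  ],
)

```text
clock: 14.4
position: [0.4786, 0.046, 0.3099]
tool_rot: [0.707, 0.008, 0.707, -0.008]
wrist_force: [-0.2, 0.0, 0.2]
finger_gap: 0.0003
```

```bash
python3 -c "
from h import *
go([.478,.0465,.058],89.35)
block(shot('wrist','w5'))"
```

```text
jaw opt 89.35 turn [-0.64  0.03  0.02]
jaw opt 269.35 turn [ 1.7936e+02  3.0000e-02 -5.0000e-02]
t 14.4 tip [0.4788 0.046  0.1239] jaw now 88.71 q [-0.05  0.47 -0.23  2.23  0.23  0.47  1.09] F [-0.2   0.01  0.2 ] gap 0.0003
shift mm [65.9  0.5 -0.7] turn [-0.64  0.03  0.02]
rect [570.8  44.4] [12.2 66. ] yaw -1.4
rect [529.7 229.7] [64.7 13.5] yaw 11.85
rect [387.6 -33. ] [20.6 33.4] yaw -22.58
rect [380.3  38.3] [33.4 20.6] yaw 88.09
rect [366.1 190.4] [36.2 26.6] yaw 10.53
rect [365.3 161.8] [41.9 17. ] yaw 12.98
```

View pics/w5.png

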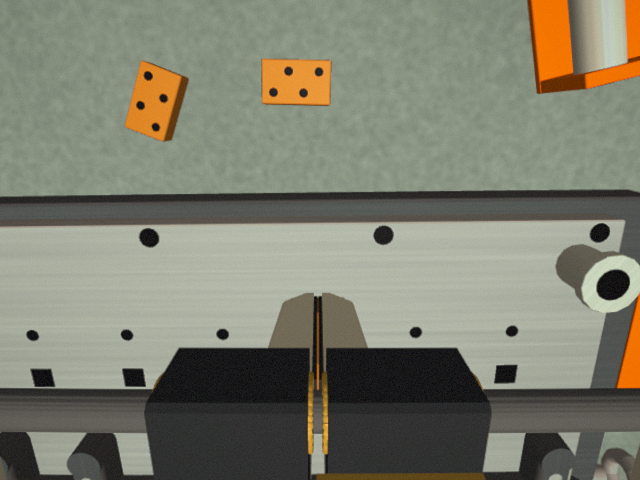

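Emit:
move_arm(
  rows=[
    [[4,0.3,-0.7],[-0.6,0,0]],
    [[12,0.3,-0.7],[-0.6,0,0]],
    [[22,0.3,-0.7],[-0.6,0,0]],
    [[32,0.3,-0.7],[-0.6,0,0]],
    [[42,0.3,-0.7],[-0.6,0,0]],
    [[51,0.3,-0.7],[-0.6,0,0]],
    [[58,0.3,-0.7],[-0.6,0,0]],
    [[63,0.3,-0.7],[-0.6,0,0]],
    [[65,0.3,-0.7],[-0.6,0,0]],
    [[65.5,0.3,-0.7],[-0.6,0,0]],
  ],
)

```text
clock: 15.45
position: [0.4777, 0.0466, 0.2439]
tool_rot: [0.707, 0.003, 0.707, -0.003]
wrist_force: [-0.3, -0.3, -0.1]
finger_gap: 0.0002
```

Emit:
move_arm(
  rows=[
    [[0,0,3],[0,0,0]],
    [[0,0,7],[0,0,0]],
    [[0,0,11],[0,0,0]],
    [[0,0,15],[0,0,0]],
    [[0,0,20],[0,0,0]],
    [[0,0,25],[0,0,0]],
    [[0,0,30],[0,0,0]],
    [[0,0,34],[0,0,0]],
    [[0,0,37],[0,0,0]],
    [[0,0,38],[0,0,0]],
  ],
)

```text
clock: 16.45
position: [0.5161, 0.0462, 0.244]
tool_rot: [0.707, 0.003, 0.707, -0.003]
wrist_force: [-3.3, 0.4, 2.1]
finger_gap: 0.0008
```

```bash
python3 -c "
from h import *
go([.59,.0450,.058],89.35)
d=shot('scene','s6');block(d)
u=pix(d,[.57,.045,.07])[0].astype(int);print(u)
c=d['image'][u[1]-70:u[1]+70,u[0]-90:u[0]+90,::-1];cv2.imwrite('pics/s6c.png',cv2.resize(c,None,fx=4,fy=4,interpolation=cv2.INTER_CUBIC))"
```

```text
jaw opt 89.35 turn [ 0.2   0.01 -0.  ]
jaw opt 269.35 turn [-1.798e+02  0.000e+00  2.000e-02]
t 16.45 tip [0.5162 0.0462 0.058 ] jaw now 89.55 q [-0.08  0.61 -0.17  2.19  0.28  0.36  1.08] F [-3.27  0.4   2.05] gap 0.0008
shift mm [-0.  -0.6 73.9] turn [ 0.2   0.01 -0.  ]
rect [ 861.7 -478.2] [101.1 146.8] yaw -0.08
rect [567.1 321.1] [ 94.7 173.9] yaw -0.39
rect [550.5  45.2] [34.1 54.5] yaw -1.1
rect [334.8 215.5] [183.1  99.8] yaw 13.02
rect [172.7 527.4] [ 24.5 244.7] yaw -67.09
rect [   5.  -490.2] [380.   19.9] yaw 5.84
rect [-213.2 -293.6] [166.6 153.5] yaw 73.49
rect [-425.5  155.9] [ 64.2 183.7] yaw -75.79
[335 261]
```

View pics/s6c.png

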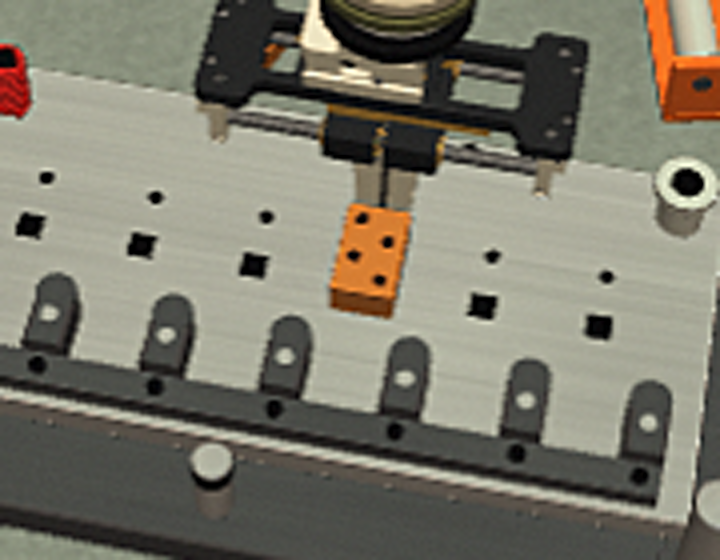

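```bash
python3 -c "
from h import *
d=load('s6');print(pt(d,np.array([(285,356),(405,378)])/4+[245-.4,191-.4],.074))"
```

```text
[[0.62345903 0.01366384 0.074     ]
 [0.62418762 0.07560491 0.074     ]]
```

Emit:
move_arm(
  rows=[
    [[0,0,3],[0,0,0]],
    [[0,0,7],[0,0,0]],
    [[0,0,11],[0,0,0]],
    [[0,0,15],[0,0,0]],
    [[0,0,20],[0,0,0]],
    [[0,0,25],[0,0,0]],
    [[0,0,30],[0,0,0]],
    [[0,0,35],[0,0,0]],
    [[0,0,39],[0,0,0]],
    [[0,0,41],[0,0,0]],
  ],
)

```text
clock: 17.5
position: [0.5572, 0.0459, 0.244]
tool_rot: [0.707, 0.003, 0.707, -0.003]
wrist_force: [-2.4, 0.3, 2.4]
finger_gap: 0.0002
```

```bash
python3 -c "
from h import *
go([.583,.0450,.058],89.35)
d=shot('scene','s7');block(d)"
```

```text
jaw opt 89.35 turn [ 0.2   0.01 -0.  ]
jaw opt 269.35 turn [-1.798e+02  0.000e+00  2.000e-02]
t 17.5 tip [0.5572 0.0459 0.058 ] jaw now 89.55 q [-0.05  0.64 -0.19  2.1   0.28  0.43  1.1 ] F [-2.44  0.31  2.38] gap 0.0002
shift mm [ 0.1 -0.7 25.8] turn [ 0.2   0.01 -0.  ]
rect [ 861.7 -478.2] [101.1 146.8] yaw -0.08
rect [590.6  44.5] [34.  56.4] yaw -1.1
rect [567.1 321.1] [ 94.7 173.9] yaw -0.39
rect [334.8 215.5] [183.1  99.8] yaw 13.02
rect [172.8 527.4] [ 24.5 244.7] yaw -67.05
rect [   5.  -490.1] [380.1  19.9] yaw 5.89
rect [-229.4 -309.8] [142.4 236.8] yaw -89.35
rect [-425.5  155.9] [ 64.2 183.7] yaw -75.78
```

Entering cleanly at low force; continue to 24 mm, then seat gently.

Emit:
move_arm(
  rows=[
    [[0,0,3],[0,0,0]],
    [[0,0,7],[0,0,0]],
    [[0,0,11],[0,0,0]],
    [[0,0,14],[0,0,0]],
    [[0,0,17],[0,0,0]],
    [[0,0,19],[0,0,0]],
    [[0,0,21],[0,0,0]],
    [[0,0,22.5],[0,0,0]],
    [[0,0,23.5],[0,0,0]],
    [[0,0,24],[0,0,0]],
  ],
)

```text
clock: 18.55
position: [0.5802, 0.0458, 0.244]
tool_rot: [0.707, 0.003, 0.708, -0.003]
wrist_force: [-6.9, 0.1, 5.2]
finger_gap: 0.0004
```

Emit:
move_arm(
  rows=[
    [[0,0,0.5],[0,0,0]],
    [[0,0,1],[0,0,0]],
    [[0,0,1.5],[0,0,0]],
    [[0,0,2],[0,0,0]],
    [[0,0,2],[0,0,0]],
    [[0,0,2],[0,0,0]],
    [[0,0,2],[0,0,0]],
    [[0,0,2],[0,0,0]],
    [[0,0,2],[0,0,0]],
    [[0,0,2],[0,0,0]],
  ],
)

```text
clock: 19.55
position: [0.5808, 0.0459, 0.2439]
tool_rot: [0.705, 0.002, 0.709, -0.003]
wrist_force: [-9.8, 1.0, 8.7]
finger_gap: 0.0005
```

Emit:
move_arm(
  rows=[
    [[0,0,0.5],[0,0,0]],
    [[0,0,1],[0,0,0]],
    [[0,0,1.5],[0,0,0]],
    [[0,0,2],[0,0,0]],
    [[0,0,2.5],[0,0,0]],
    [[0,0,3],[0,0,0]],
    [[0,0,3],[0,0,0]],
    [[0,0,3],[0,0,0]],
    [[0,0,3],[0,0,0]],
    [[0,0,3],[0,0,0]],
  ],
)

```text
clock: 20.55
position: [0.5817, 0.046, 0.2437]
tool_rot: [0.704, 0.002, 0.711, -0.003]
wrist_force: [-18.8, 2.1, 14.8]
finger_gap: 0.0009
```

```bash
python3 -c "
from h import *
go([.583,.0450,.058],89.35)
d=shot('scene','s8');block(d)
c=d['image'][191:331,245:425,::-1];cv2.imwrite('pics/s8c.png',cv2.resize(c,None,fx=4,fy=4,interpolation=cv2.INTER_CUBIC))" | head -7
```

```text
jaw opt 89.35 turn [ 0.27 -0.57  0.12]
jaw opt 269.35 turn [-179.73   -0.18   -0.89]
t 20.55 tip [0.5799 0.0456 0.0577] jaw now 89.62 q [-0.04  0.66 -0.2   2.04  0.27  0.48  1.12] F [-18.79   2.12  14.78] gap 0.0009
shift mm [-0.3 -1.   1.3] turn [ 0.27 -0.57  0.12]
rect [ 861.6 -478.2] [101.1 147. ] yaw -0.08
rect [598.   44.2] [34.2 86.9] yaw -0.36
rect [567.1 321.1] [ 94.7 173.9] yaw -0.39
```

View pics/s8c.png

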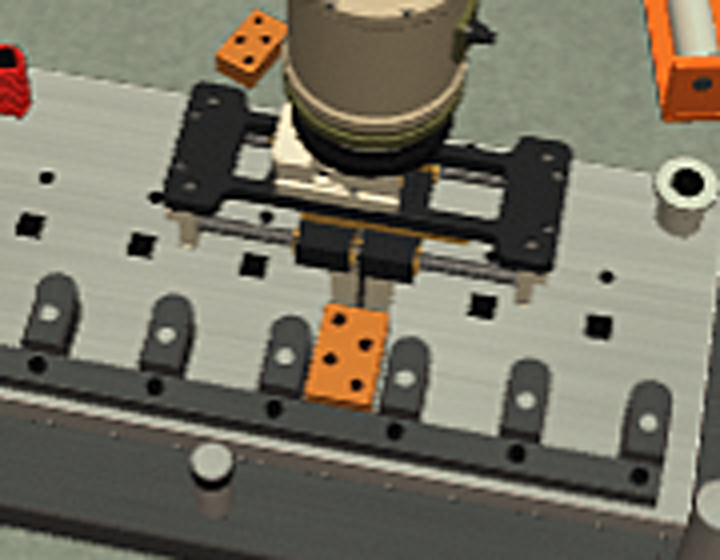

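Emit:
move_arm(
  rows=[
    [[0,0,-2],[0,0,0]],
    [[0,0,-5],[0,0,0]],
    [[0,0,-10],[0,0,0]],
    [[0,0,-18],[0,0,0]],
    [[0,0,-26],[0,0,0]],
    [[-5,0,-32],[0,0,0]],
    [[-18,0,-35],[0,0,0]],
    [[-38,0,-35],[0,0,0]],
    [[-60,0,-35],[0,0,0]],
    [[-75,0,-35],[0,0,0]],
  ],
)

```text
clock: 21.6
position: [0.5509, 0.0461, 0.3215]
tool_rot: [0.708, 0.003, 0.706, -0.003]
wrist_force: [-0.1, -0.8, -0.2]
finger_gap: 0.0004
```

Emit:
move_arm(
  rows=[
    [[-10,-10,0],[0,0,0]],
    [[-30,-30,0],[0,0,0]],
    [[-50,-60,0],[0,0,0]],
    [[-60,-95,0],[0,0,0]],
    [[-60,-135,0],[0,0,0]],
    [[-60,-175,0],[0,0,0]],
    [[-60,-215,0],[0,0,0]],
    [[-60,-245,0],[0,0,0]],
    [[-60,-255,0],[0,0,0]],
    [[-60,-260,0],[0,0,0]],
  ],
)

```text
clock: 22.6
position: [0.5482, -0.2153, 0.3792]
tool_rot: [0.707, 0.003, 0.707, -0.003]
wrist_force: [0.6, -0.3, 0.0]
finger_gap: 0.0006
```

```bash
python3 -c "
from h import *
go([.583,.0450,.058],89.35)
for n in('scene','top'):
  d=shot(n,n+'9');block(d);print()
c=d['image'][110:330,160:470,::-1];cv2.imwrite('pics/t9c.png',cv2.resize(c,None,fx=2.55,fy=2.55,interpolation=cv2.INTER_CUBIC))"
```

```text
jaw opt 89.35 turn [ 0.09 -0.01  0.  ]
jaw opt 269.35 turn [-1.7991e+02 -0.0000e+00 -1.0000e-02]
t 22.6 tip [ 0.5482 -0.2153  0.1932] jaw now 89.44 q [ 0.47  0.48 -0.27  1.93  0.18  0.76  1.65] F [ 0.59 -0.31  0.02] gap 0.0006
shift mm [135.2 260.6  32.2] turn [ 0.09 -0.01  0.  ]
rect [ 861.6 -478.2] [101.1 147. ] yaw -0.08
rect [614.3  44.1] [34.2 54.4] yaw -0.36
rect [567.1 321.1] [ 94.8 173.9] yaw -0.36
rect [334.8 215.5] [183.1  99.8] yaw 13.02
rect [172.8 527.4] [ 24.5 244.7] yaw -67.05
rect [-215.4 -295.3] [157.6 159.6] yaw -17.53
rect [-427.3  163.4] [ 64.2 168.3] yaw -75.73

rect [158.  467.9] [ 21.2 127.6] yaw -67.14
rect [304.4 209.7] [146.5  96.8] yaw 12.98
rect [385.1 -50.8] [23.9 39.1] yaw -22.45
rect [540.6 316.1] [100.7 145.9] yaw -0.25
rect [615.3  45. ] [53.1 31.2] yaw 0.14
```

View pics/t9c.png

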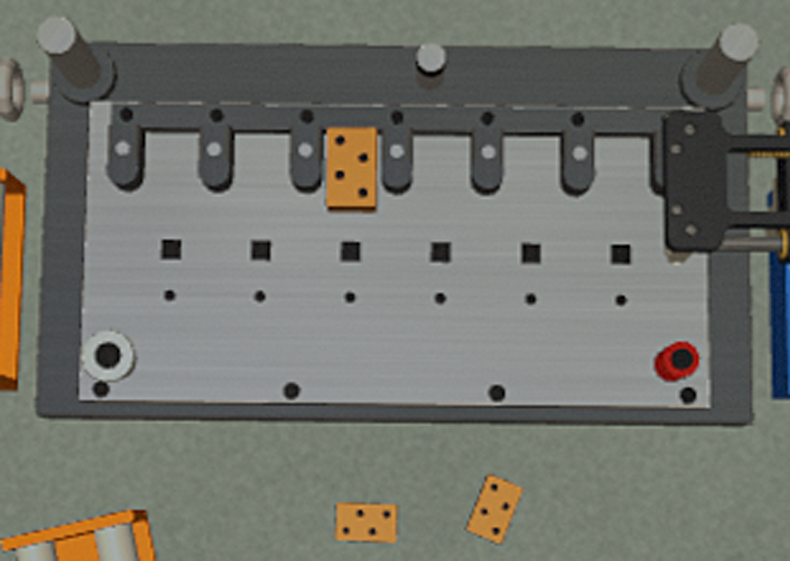

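```bash
python3 -c "
from h import *
d=load('top9');g=cv2.cvtColor(d['image'],cv2.COLOR_RGB2GRAY).astype(float)
for u in (262,333,369):
  col=g[150:180,u-4:u+5].mean(1);k=col[1:]-col[:-1];i=k.argmax();v=150+i+.5;print(u,col[i-2:i+4].round(),pt(d,[(u,v)],.05))
m=d['image'][150:200,292:304].astype(float).mean(1)
print([(150+i,m[i].round()) for i in list(range(5,14))+list(range(36,46))])
print(pt(d,[(298,159.5),(298,192)],.072))"
```

```text
262 [ 75.  25.  91. 158. 148. 146.] [[0.6432912  0.10795294 0.05      ]]
333 [ 75.  49.  42. 109. 151. 146.] [[ 0.64327954 -0.01808049  0.05      ]]
369 [ 80.  10.  75. 155. 145. 147.] [[ 0.64144497 -0.08194473  0.05      ]]
[(155, array([74., 77., 76.])), (156, array([74., 78., 76.])), (157, array([71., 75., 75.])), (158, array([67., 74., 77.])), (159, array([88., 78., 74.])), (160, array([161., 108.,  48.])), (161, array([192., 131.,  55.])), (162, array([186., 128.,  55.])), (163, array([167., 113.,  52.])), (186, array([152., 105.,  51.])), (187, array([175., 120.,  56.])), (188, array([190., 132.,  59.])), (189, array([192., 134.,  60.])), (190, array([179., 120.,  52.])), (191, array([51., 26.,  4.])), (192, array([80., 55., 33.])), (193, array([120., 114., 104.])), (194, array([150., 155., 155.])), (195, array([147., 151., 150.]))]
[[0.64269063 0.04330299 0.072     ]
 [0.5852579  0.04306469 0.072     ]]
```

```bash
python3 -c "
from h import *
ticket.job_done()"
```

```text
the job is handed in; nothing more can be done
```

The stop block is seated in the third slot from the strip-entry end, and I've handed the job in at about 22.7 s of the 72 s allowed.

- **Entry end:** I took the stand farthest to the robot's left, which sits at the die's +y end. That makes the slot between tooth_e and tooth_d the third one.
- **Counting run:** With the fingers closed, I touched tooth_g, tooth_f and tooth_e in that order, pressing 8 to 12 N on each. I lifted the fingertip about 2 mm over the two slots in between so it would not catch an edge.
- **Pushing:** I squared the block with both fingertips against its long side and moved it across the plate. I then pushed its end with the closed fingers into the slot until it stopped against the backing strip. The force at the stop was about 19 N along the push, and the block was never gripped.

**Last checks:**
- The block's far edge measured x = 0.6427 m against the strip face at about 0.643 m.
- It stands out about 13 mm before the noses and is turned about 0.3° or less from square to the rail.
- The spring, bushing and dowel look unmoved in the final top view, and the arm was clear of everything.
- The scene and top cameras disagree on the block's centre by about 1 mm, which is within their calibration.
- In the last seating push the tool tilted slightly, about 0.6°, while the tip stayed put. I took that as the block being home rather than jammed, and the pictures bear that out.

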